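# Dress the display row on a crystal stall

## Robot

A 6-joint arm with a two-finger parallel gripper is mounted at the origin on the work surface. World frame = base frame: x ahead of the robot, y to its left, z up, the work surface at z = 0. Lengths are in m, angles in rad, forces in N, time in s.
With the tool pointing down it reaches from about 0.3 to 0.775 m from the base axis. Payload 14.6 kg.
Tool frame: the origin (TCP) lies at the very end of the fingers, on their centre line; the grasp point (between the pads) lies 19 mm behind it; z points along the fingers, x is the direction in which the jaws open and shut, and the axes are right-handed (so a half turn about z gives the same grasp; the last joint's range is limited). The gripper opens to 94 mm and grips with 3 to 60 N. Pads are 16 mm wide; open, the fingers measure 119 mm over their backs; the gripper's body (75 mm by 177 mm) begins 78 mm behind the grasp point.
Start: joints at [1.185, 0.3, 1.521, -0, 1.321, -0.067], TCP at [0.172, 0.522, 0.182] pointing down, gripper open.
Joint ranges: [-3.03, 3.03], [-0.79, 2.21], [0.23, 2.52], [-1.04, 4.18], [0, 3.07], [-2.55, 2.55]. Speed limits (rad/s): [2.22, 2.22, 2.57, 3.14, 3.14, 3.14].

## Interface

Orientations are given as [roll, pitch, yaw] about the fixed x, y, z axes, in that order (R = Rz(yaw) Ry(pitch) Rx(roll)).
In Python, from station import ctrl gives the robot as it stands.
- The arm moves only by the shell command python3 -m inch 'ROWS' [FORCE]. ROWS is JSON, one flat list of numbers, 7 for each row, row after row: the shift along the tool's x, y, z in cm, then the turn, a rotation vector about the tool's x, y, z in rad, then the opening, from 0 (shut) to 1 (fully open). In form: [tx, ty, tz, wx, wy, wz, claw, tx, ty, tz, wx, wy, wz, claw, ...]. A call has 1 to 20 rows; each row shifts and turns the commanded pose from where the row before left it, along the tool's axes as they then stand; what a row does not reach is not made up. A row lasts 1/8 s, in which the tool goes at most 62.5 mm and 10.7 degrees, less where a joint would pass 70% of its speed; a pose out of reach is approached as far as the arm can. A call is refused whole if a number of a shift passes 6.25 or a number of a turn 0.188, either way. A call with a gripper value outside its range is refused whole. The fingers move at their own pace and stop on an object; FORCE is the grip in N (left out, the last holds). Time passes only in rows, so rows that do not move let the fingers close. It gives the time, the measured TCP pose, the force and the opening at its end, in the units of the state.
- ctrl.get_obs(): the state, without advancing time (a new reading comes with each control period).
- ctrl.camera(name): name is "side" or "top"; returns (picture, depth): 384x512x3 uint8, red, green, blue; 384x512 float32, m along the optical axis (not along the pixel's ray), 0 where there is no reading.
- ctrl.camera_params(name): a dict with "vertical_fov" (degrees; the focal length in pixels is half the picture's height over the tangent of half this angle, whatever the lens; pixels are square), "cx", "cy" (the principal point, pixels), "camera_from_world" (4x4, takes a point from world to camera coordinates). Camera axes: x right, y down, z forward; pixel columns grow to the right and rows downward; lengths in m; the calibration is good to about 2 mm. A picture is of the moment at which its call begins. camera_params takes no time and is no camera call.
- ctrl.hand_in(): hands the job in, once; it reports no verdict.
Trained networks look in the newest picture that a camera, given by its name, has taken for a name from the list of things; names that differ only in an ending like _2 or _b are one class to them, and where a whole thing is asked for, a point or a joint stands for the part that bears it (a point fixed in the world has none). Each returns a list of dicts, best first, with "score" (0 to 1); they miss things now and then, are a little off and sometimes report something else, mostly with a low value. They report only what shows in the picture. A call takes as long as a camera call. They do not tell look-alikes from the thing itself.
- ctrl.spot_in(camera, label): "bbox" ([centre column, centre row, width, height] in pixels, round what is visible of it).
- ctrl.place_of(camera, label): "centre" ([column, row] in pixels: a listed point, or the origin of a listed thing).
The state is a dict: "time_s": time; "qpos": joint angles; "joint_vel": joint speeds; "tau": joint torques, N m; "ee_pos": TCP position; "eef_rot": TCP orientation; "force": force on the tool from outside, world axes, zero at the start; "moment": the same for the moment, N m; "grip_width": finger opening in m.
Only numpy, scipy, OpenCV 4.12 (cv2) and the standard library are available. Lean on these libraries where they do the work, as an engineer would, in place of code of your own. Each camera call takes 0.05 s, during which the arm holds its last target. There are 200 camera calls.

## Task

Lay out one straight, evenly spaced row along the middle of the white board, from the geode to the slate tile: stand the taller crystal point upright in the middle of the slate, put the wooden ring stand flat on the board halfway between the geode and the slate with the stone ball resting on it, stand the shorter crystal point upright on the board halfway between the ball and the slate, and set the carved tortoise upright on the board halfway between the geode and the ball. Leave the bowl of stones and the rough rock where they are.

Things in the scene. Friction and masses are not known exactly. Their poses are not given: they have to be found in the camera images.
- board: fixed white-painted wooden display board lying on the table, 500 mm long (its y axis), 110 mm wide (x axis), 15 mm thick; origin at the centre of its underside, so the board's middle; its top is 15 mm above that. It lies roughly across in front of the robot (yaw within about 7 degrees of 0). The geode stands on one end of its middle line and the slate on the other, so its middle is halfway between them
- geode: fixed amethyst geode half (dark rock outside, purple crystals on the flat round cut face that looks away from the robot) on a small dark wooden foot: 76 mm wide along the board, 55 mm deep, 86 mm high; origin at the centre of its underside, on the board's top, on its middle line 200 mm from the board's middle, at either end
- slate: fixed square grey slate tile, 80 x 80 x 8 mm, lying on the board on its middle line, 200 mm from the board's middle (400 mm from the geode), at the end opposite to the geode; origin at the centre of its underside, its top 8 mm above that
- tall_point: the taller of two loose pink crystal points: an upright six-sided prism, 38 mm across its flats, 110 mm high of which the top 26 mm taper to the point; 0.3 kg; stands on the table. Origin at the centre of its underside, z along its axis; two of its flat sides face +y and -y of its own frame, the others at 60 degree steps. Masses vary by up to a quarter
- short_point: the shorter of the two loose pink crystal points: an upright six-sided prism, 30 mm across its flats, 62 mm high of which the top 18 mm taper to the point; 0.11 kg; stands on the table. Origin at the centre of its underside, z along its axis; two of its flat sides face +y and -y of its own frame. Masses vary by up to a quarter
- ring_stand: loose wooden ring that serves as the ball's stand, 54 mm outer and 36 mm inner diameter, 18 mm high, 0.04 kg, lying flat on the table; origin at the centre of its underside. The ball set on it sits in its hole with the ball's centre about 35 mm above the ring's underside
- ball: loose polished purplish-grey stone ball, 50 mm diameter, 0.17 kg; ORIGIN AT ITS CENTRE. It starts in a fixed cardboard tray, 60 x 60 mm with a 6 mm thick floor and a rim 9 mm high above the table, so that its centre is 31 mm above the table
- tortoise: loose carved green stone tortoise on an oblong base: base 56 mm long (its x axis, the head at +x) by 36 mm wide (y axis) by 18 mm high with upright sides, shell rising to 34 mm; 0.10 kg; stands on the table. Origin at the centre of its underside. Best gripped across the base's 36 mm width. Masses vary by up to a quarter
- bowl: bystander: small dark wooden bowl of tumbled stones, 66 mm across the rim, 28 mm high, loose; origin at the centre of its underside. To be left where it is
- rough_rock: bystander: loose rough dark rock, about 50 x 42 mm and 40 mm high; origin at the centre of its underside. To be left where it is
Mind the look-alikes: they are no part of the job. What is shaped like the tortoise but yellow is not meant. Of the things shaped like the ring_stand, the wooden one is meant.

How it is judged:
By the outcome, as a careful person would: the job done as asked, in the order asked, and still so for the second after the job is handed in, with the robot touching nothing.
It also fails if it takes over 128 s, if anything falls off the work surface, if the arm or the gripper's body presses on something with over 40 N, if the wrist force passes 120 N, or if a joint passes its speed limit or range.

## Working session

There is one attempt and no reset: what is moved stays moved. The work goes in short steps, Python scripts to look and compute and a shell command to move; the robot and the scene stay as the last step left them, time stands still between calls to the robot, and variables do not carry over. Pictures are saved under pics/ and viewed, about 12 in all and at most 16, crops included, and the job is handed in when it is done.

```bash
mkdir -p pics; ls
python3 - <<'E'
from station import ctrl
import cv2, numpy as np
for n in ("top","side"):
    p,d=ctrl.camera(n); cv2.imwrite(f"pics/{n}0.png",p[:,:,::-1]); 
    q=ctrl.camera_params(n); print(n,q['vertical_fov'],q['cx'],q['cy']); print(np.round(q['camera_from_world'],3).tolist())
    for l in "board geode slate tall_point short_point ring_stand ball tortoise bowl rough_rock".split():
        print(l,[(np.round(r['centre']).tolist(),round(r['score'],2)) for r in ctrl.place_of(n,l)])
print(ctrl.get_obs())
E
```

```text
pics
top 44.02575492498236 253.7573603112382 195.07605793919464
[[0.018, -1.0, -0.004, 0.006], [-0.996, -0.018, -0.093, 0.476], [0.093, 0.006, -0.996, 1.116], [0.0, 0.0, 0.0, 1.0]]
board [([274.0, 153.0], 0.56)]
geode [([197.0, 148.0], 0.86)]
slate [([361.0, 156.0], 0.86), ([277.0, 152.0], 0.39), ([314.0, 212.0], 0.26)]
tall_point [([410.0, 191.0], 0.88)]
short_point [([102.0, 179.0], 0.68), ([146.0, 226.0], 0.4)]
ring_stand [([321.0, 252.0], 0.77), ([313.0, 212.0], 0.68)]
ball [([264.0, 209.0], 0.64)]
tortoise [([376.0, 230.0], 0.9), ([381.0, 274.0], 0.73)]
bowl [([149.0, 224.0], 0.9)]
rough_rock [([202.0, 203.0], 0.79)]
side 55.85140550472056 256.05430476725655 187.25519461203382
[[0.924, -0.383, -0.009, -0.442], [-0.284, -0.669, -0.687, 0.162], [0.257, 0.637, -0.727, 0.917], [0.0, 0.0, 0.0, 1.0]]
board [([296.0, 194.0], 0.8)]
geode []
slate [([328.0, 249.0], 0.81), ([223.0, 120.0], 0.25)]
tall_point [([324.0, 302.0], 0.86)]
short_point [([221.0, 117.0], 0.68)]
ring_stand [([228.0, 255.0], 0.82), ([264.0, 238.0], 0.64)]
ball [([241.0, 191.0], 0.72)]
tortoise [([272.0, 288.0], 0.96), ([225.0, 313.0], 0.59)]
bowl [([201.0, 147.0], 0.57)]
rough_rock [([226.0, 120.0], 0.56), ([234.0, 166.0], 0.52)]
{'time_s': 1.1, 'qpos': array([ 1.18539411e+00,  2.99908271e-01,  1.52099004e+00,  4.73677165e-06,
        1.32068635e+00, -6.65771982e-02]), 'joint_vel': array([ 0.00027869, -0.00070289,  0.00115132,  0.00085857, -0.00170733,
       -0.00050686]), 'tau': array([ 2.58210312e-03, -5.31655669e+01, -3.52936506e+01,  7.09074084e-02,
        2.11869855e-02, -4.76143464e-05]), 'ee_pos': array([0.17238698, 0.5222842 , 0.18164526]), 'eef_rot': array([-3.14158861e+00, -8.27535885e-06,  1.25197014e+00]), 'force': array([ 0.00434441, -0.14725359, -0.19733212]), 'moment': array([ 0.00512645, -0.02587999, -0.01507118]), 'grip_width': 0.09415037937997174}
```

View both.

Run:
```python
import cv2
a=cv2.imread("pics/top0.png")[100:320,60:460]; cv2.imwrite("pics/t0c.png",cv2.resize(a,(800,440),interpolation=cv2.INTER_CUBIC))
```

```text
(no output)
```

View pics/t0c.png

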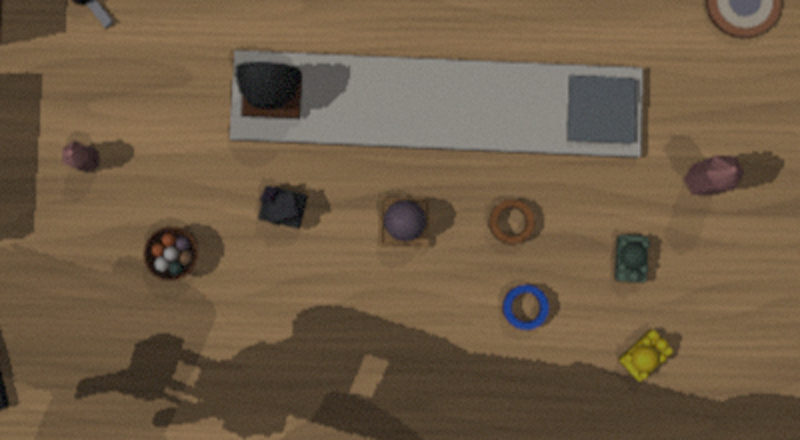

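View pics/side0.png

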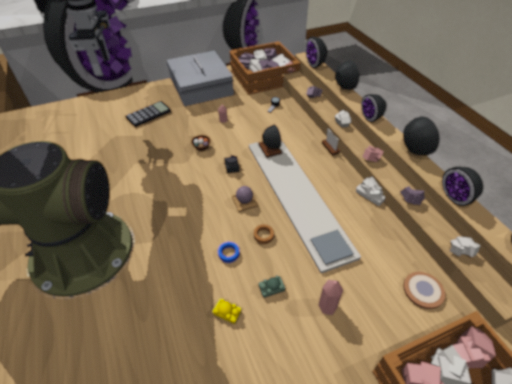

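The meant objects, in top-camera pixels:
- **Ring:** the brown wooden one at (316,211). The blue one at (323,253) is the look-alike.
- **Tortoise:** the green one at (376,229). The yellow one at (383,278) is the look-alike.

The enlarged crop makes both clear. Next I measure with depth.

```bash
cat > h.py <<'E'
from station import ctrl
import numpy as np, cv2
def cloud(n):
    p,d=ctrl.camera(n); q=ctrl.camera_params(n); H,W=d.shape
    f=H/2/np.tan(np.radians(q['vertical_fov'])/2)
    v,u=np.mgrid[:H,:W]; T=np.linalg.inv(q['camera_from_world'])
    P=np.stack([(u-q['cx'])/f*d,(v-q['cy'])/f*d,d],-1)@T[:3,:3].T+T[:3,3]
    P[d==0]=np.nan; return p,P
def near(P,c,r,z0,z1):
    m=(np.hypot(P[...,0]-c[0],P[...,1]-c[1])<r)&(P[...,2]>z0)&(P[...,2]<z1); return m
def rect(pts):
    (c,s,a)=cv2.minAreaRect((pts[:,:2]*1000).astype(np.float32)); return np.round(c,1),np.round(s,1),round(a,1)
def go(x,y,z,yaw=None):
    o=ctrl.get_obs(); e=o['ee_pos']; w=o['eef_rot'][2]; c,s=np.cos(w),np.sin(w)
    dx,dy=x-e[0],y-e[1]
    print('pose',np.round(e,4),'rpy',np.round(o['eef_rot'],3),'t',round(o['time_s'],2),'grip',round(o['grip_width'],4),'F',np.round(o['force'],1))
    print('tool shift cm',np.round(100*np.array([c*dx+s*dy,s*dx-c*dy,e[2]-z]),2),'wz',None if yaw is None else round((w-yaw+np.pi/2)%np.pi-np.pi/2,3))
E
python3 - <<'E'
from h import *
for n,px in (("top",dict(geode=(193,142),slate=(361,154),tall=(413,190),short=(101,178),ring=(316,211),ball=(262,210),tort=(376,229),bowl=(145,226),rock=(201,204))),
  ("side",dict(slate=(332,248),tall=(328,298),short=(222,114),ring=(264,236),ball=(243,194),tort=(271,287)))):
    p,P=cloud(n)
    if n=="top":
        t=P[220:300,100:400,2]; print('table z',np.nanmedian(t))
        b=P[125:178,175:382].reshape(-1,3); b=b[(b[:,2]>.008)&(b[:,2]<.032)]; print('board',rect(b),np.median(b[:,2]))
    np.save(n+"P.npy",P)
    for k,(u,v) in px.items():
        c=P[v-2:v+3,u-2:u+3].reshape(-1,3); c=np.nanmedian(c,0)
        m=near(P,c,.06,.008,.2) if k not in('geode','slate') else near(P,c,.06,.02,.2)
        q=P[m]
        print(n,k,np.round(c,4),len(q),'lo',np.round(q.min(0),3),'hi',np.round(q.max(0),3),rect(q))
E
```

```text
table z -0.00039599811627111237
board (array([584.2, -41.6]), array([500.8, 111. ]), 88.5) 0.01475241876923239
top geode [0.5879 0.1543 0.0949] 846 lo [0.554 0.111 0.02 ] hi [0.64  0.203 0.104] (array([588.8, 154.1]), array([77.4, 93.9]), 29.6)
top slate [ 0.5801 -0.2423  0.022 ] 889 lo [ 0.537 -0.283  0.02 ] hi [ 0.619 -0.201  0.028] (array([ 578.3, -242.3]), array([83.2, 80.9]), 89.0)
top tall [ 0.4896 -0.3503  0.0727] 440 lo [ 0.478 -0.386  0.008] hi [ 0.517 -0.344  0.115] (array([ 497.5, -365.4]), array([42.2, 38.4]), 89.4)
top short [0.5077 0.3745 0.0491] 202 lo [0.493 0.37  0.008] hi [0.525 0.402 0.065] (array([508.8, 385. ]), array([32.3, 30.3]), 7.9)
top ring [ 0.442  -0.1373 -0.0005] 230 lo [ 0.417 -0.16   0.009] hi [ 0.468 -0.108  0.023] (array([ 442.1, -134. ]), array([50.7, 51.4]), 0.7)
top ball [ 0.4386 -0.0051  0.054 ] 417 lo [ 0.41  -0.035  0.008] hi [0.468 0.025 0.059] (array([439. ,  -4.5]), array([58.3, 60.4]), 0.8)
top tort [ 0.3999 -0.2747  0.0309] 368 lo [ 0.372 -0.298  0.009] hi [ 0.427 -0.259  0.037] (array([ 399.6, -278.1]), array([36.5, 56. ]), 85.4)
top bowl
[... 420 characters left out ...]
7 -0.379   0.0724] 600 lo [ 0.48  -0.39   0.008] hi [ 0.519 -0.348  0.111] (array([ 498.5, -368.7]), array([41.5, 38. ]), 28.1)
side short [0.5044 0.3721 0.0357] 128 lo [0.495 0.365 0.008] hi [0.528 0.396 0.064] (array([510. , 378.3]), array([28.2, 29.9]), 62.1)
side ring [ 4.429e-01 -1.348e-01 -4.000e-04] 214 lo [ 0.417 -0.163  0.008] hi [ 0.47  -0.109  0.02 ] (array([ 443.3, -136.7]), array([53.1, 52.1]), 9.8)
side ball [ 0.4324 -0.0186  0.0486] 295 lo [ 0.411 -0.037  0.008] hi [0.471 0.023 0.057] (array([441.1,  -7.1]), array([57.8, 59.3]), 87.9)
side tort [ 0.3959 -0.2883  0.0269] 392 lo [ 0.373 -0.3    0.008] hi [ 0.43  -0.261  0.034] (array([ 401.6, -279.7]), array([37.7, 55.9]), 86.5)
```

Run:
```python
from h import *
from scipy.optimize import least_squares
PT,PS=np.load("topP.npy"),np.load("sideP.npy")
for k,c,r,z1 in (("tall",(.4985,-.367),.019,.08),("short",(.5095,.382),.015,.042)):
    A,B=[P[near(P,c,.04,.012,z1)] for P in (PT,PS)]
    best=[]
    for a0 in np.radians(np.arange(-30,30,10)):
        def res(v):
            o=[]
            for Q,cc in((A,v[1:3]),(B,v[3:5])):
                g=v[0]+np.pi/2+np.arange(6)*np.pi/3
                o.append(((Q[:,:2]-cc)@np.array([np.cos(g),np.sin(g)])).max(1)-r)
            return np.concatenate(o)
        s=least_squares(res,[a0,*c,*c],loss='soft_l1',f_scale=.001); best.append((s.cost,s.x))
    best.sort(key=lambda t:t[0]); 
    print(k,len(A),len(B),[(round(b[0]*1e6,1),round((np.degrees(b[1][0])+30)%60-30,1),np.round(b[1][1:],4)) for b in best[:3]])
for P in(PT,PS):
    q=P[near(P,(.44,-.006),.024,.034,.07)]
    s=least_squares(lambda v:np.linalg.norm(q-v,axis=1)-.025,[.44,-.006,.03]); print('ball',np.round(s.x,4))
    q=P[near(P,(.4006,-.279),.05,.008,.02)]; print('tort base',rect(q))
    q=P[near(P,(.442,-.136),.04,.012,.03)]
    s=least_squares(lambda v:np.maximum(abs(np.hypot(*(q[:,:2]-v).T)-.0225)-.0045,0),[.442,-.136]);print('ring',s.x)
```

```text
tall 174 302 [(np.float64(52.5), np.float64(29.2), array([ 0.4975, -0.3669,  0.4999, -0.3674])), (np.float64(52.5), np.float64(29.2), array([ 0.4975, -0.3669,  0.4999, -0.3674])), (np.float64(52.5), np.float64(29.2), array([ 0.4975, -0.3669,  0.4999, -0.3674]))]
short 58 67 [(np.float64(66.2), np.float64(7.3), array([0.5098, 0.3863, 0.5125, 0.3846])), (np.float64(66.2), np.float64(7.3), array([0.5098, 0.3863, 0.5125, 0.3846])), (np.float64(66.2), np.float64(7.3), array([0.5098, 0.3863, 0.5125, 0.3846]))]
ball [ 0.4393 -0.005   0.0302]
tort base (array([ 399.6, -278.1]), array([36.5, 56. ]), 85.4)
ring [ 0.44160695 -0.13421328]
ball [ 0.4415 -0.0055  0.0301]
tort base (array([ 401.6, -279.7]), array([37.7, 55.9]), 86.5)
ring [ 0.44356826 -0.13550833]
```

```bash
python3 -m inch '[0,0,0,0,0,0.179,1, 0,0,0,0,0,0.179,1, 0,0,0,0,0,0.179,1, 0,0,0,0,0,0.179,1, 0,0,0,0,0,0.179,1, 0,0,0,0,0,0.179,1, 0,0,0,0,0,0.179,1, 3.5,4,0,0,0,0,1, 3.5,4,0,0,0,0,1, 3.5,4,0,0,0,0,1, 3.5,4,0,0,0,0,1, 3.5,4,0,0,0,0,1, 3.5,4,0,0,0,0,1, 3.5,4,0,0,0,0,1, 3.5,4,0,0,0,0,1]' 25; python3 -c "
from h import *
go(.4985,-.367,.15,-.014)"
```

```text
time_s: 3.08
ee_pos: [0.4531, 0.2005, 0.1819]
eef_rot: [-3.141, -0.0, -0.001]
force: [0.9, 1.2, 1.0]
grip_width: 0.0941
pose [0.4531 0.2005 0.1819] rpy [-3.141e+00 -0.000e+00 -1.000e-03] t 3.08 grip 0.0941 F [0.9 1.2 1. ]
tool shift cm [ 4.6  56.75  3.19] wz 0.013
```

```bash
python3 -m inch '[0.38,4.73,0,0,0,0,1, 0.38,4.73,0,0,0,0,1, 0.38,4.73,0,0,0,0,1, 0.38,4.73,0,0,0,0,1, 0.38,4.73,0,0,0,0,1, 0.38,4.73,0,0,0,0,1, 0.38,4.73,0,0,0,0,1, 0.38,4.73,0,0,0,0,1, 0.38,4.73,0,0,0,0,1, 0.38,4.73,0,0,0,0,1, 0.38,4.73,0,0,0,0,1, 0.38,4.73,0,0,0,0.013,1, 0,0,0,0,0,0,1, 0,0,0,0,0,0,1]'
python3 - <<'E'
from h import *
go(.4985,-.367,.04,-.014)
for n in("top","side"):
    p,P=cloud(n); cv2.imwrite(f"pics/{n}1.png",cv2.resize(p[150:350,300:500] if n=="top" else p[180:380,220:420],(560,560))[:,:,::-1])
cv2.imwrite("pics/b1.png",cv2.hconcat([cv2.resize(cv2.imread(f"pics/{n}1.png"),(400,400)) for n in("top","side")]))
E
```

```text
time_s: 4.82
ee_pos: [0.497, -0.3651, 0.1814]
eef_rot: [-3.141, 0.0, -0.014]
force: [-0.1, 0.1, -0.3]
grip_width: 0.094
pose [ 0.497  -0.3651  0.1814] rpy [-3.141  0.    -0.014] t 4.83 grip 0.094 F [-0.1  0.1 -0.3]
tool shift cm [ 0.15  0.18 14.14] wz 0.0
```

View pics/b1.png

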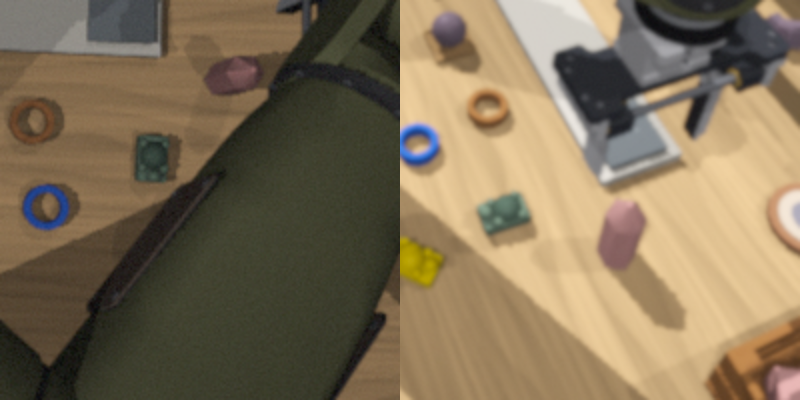

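The views show the crystal at crop (235,75) in the top picture and (622,235) in the side one. The gripper hangs above and beyond it, which fits the perspective, with the jaws and the wide body along world x. I'll descend.

```bash
python3 -m inch '[0.15,0.18,3,0,0,0,1, 0,0,4,0,0,0,1, 0,0,4,0,0,0,1, 0,0,3.1,0,0,0,1, 0,0,0,0,0,0,1, 0,0,0,0,0,0,0.3, 0,0,0,0,0,0,0.3, 0,0,0,0,0,0,0.3, 0,0,0,0,0,0,0.3, 0,0,0,0,0,0,0.3, 0,0,0,0,0,0,0.3]' 25; python3 -c "
from h import *
go(.580,-.2425,.065)"
```

```text
time_s: 6.3
ee_pos: [0.4986, -0.3675, 0.0407]
eef_rot: [3.142, 0.0, -0.014]
force: [-0.2, 0.5, -0.2]
grip_width: 0.0374
pose [ 0.4986 -0.3675  0.0407] rpy [ 3.142  0.    -0.014] t 6.3 grip 0.0374 F [-0.2  0.5 -0.2]
tool shift cm [  7.97 -12.61  -2.43] wz None
```

```bash
python3 -m inch '[0,0,-1,0,0,0,0.2, 0,0,-2.5,0,0,0,0.2, 0,0,-2.5,0,0,0,0.2, 2,-3.15,0,0,0,0,0.2, 2,-3.15,0,0,0,0,0.2, 2,-3.15,0,0,0,0,0.2, 2,-3.15,0,0,0,0,0.2, 0,0,0,0,0,0,0.2, 0,0,0,0,0,0,0.2, 0,0,0,0,0,0,0.2]'
python3 - <<'E'
from h import *
go(.580,-.2425,.0637)
p,P=cloud("side"); cv2.imwrite("pics/s2.png",cv2.resize(p[130:330,200:400],(500,500))[:,:,::-1])
E
```

```text
time_s: 7.55
ee_pos: [0.5798, -0.2435, 0.1008]
eef_rot: [3.141, 0.0, -0.015]
force: [0.3, -0.8, -3.1]
grip_width: 0.0377
pose [ 0.5798 -0.2435  0.1008] rpy [ 3.141  0.    -0.015] t 7.55 grip 0.0377 F [ 0.3 -0.8 -3.1]
tool shift cm [ 0.01 -0.1   3.71] wz None
```

View pics/s2.png

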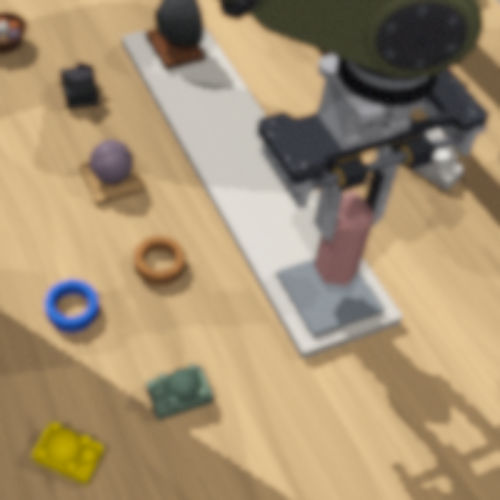

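The crystal hangs upright at crop (343,240), above the slate. I'll lower it.

```bash
python3 -m inch '[0,-0.1,1.5,0,0,0,0.2, 0,0,1.2,0,0,0,0.2, 0,0,0.6,0,0,0,0.2, 0,0,0.3,0,0,0,0.2, 0,0,0.1,0,0,0,0.2, 0,0,0,0,0,0,0.2, 0,0,0,0,0,0,0.2]'; python3 -c "
from h import *
go(.580,-.2425,.0637)"
```

```text
time_s: 8.48
ee_pos: [0.5805, -0.2416, 0.064]
eef_rot: [3.141, -0.0, -0.014]
force: [-0.1, -0.3, -3.4]
grip_width: 0.0381
pose [ 0.5805 -0.2416  0.064 ] rpy [ 3.141 -0.    -0.014] t 8.47 grip 0.0381 F [-0.1 -0.3 -3.4]
tool shift cm [-0.05  0.09  0.03] wz None
```

```bash
python3 -m inch '[0,0.05,0.1,0,0,0,0.2, 0,0,0,0,0,0,0.2, 0,0,0,0,0,0,0.2]'; python3 -m inch '[0,0,0.05,0,0,0,0.2, 0,0,0,0,0,0,0.2, 0,0,0,0,0,0,0.2]'
```

```text
time_s: 8.85
ee_pos: [0.5806, -0.2421, 0.0636]
eef_rot: [3.141, -0.001, -0.014]
force: [-2.5, 2.2, 6.2]
grip_width: 0.0378
time_s: 9.22
ee_pos: [0.5807, -0.2422, 0.0636]
eef_rot: [3.141, -0.001, -0.014]
force: [-4.5, 2.5, 9.4]
grip_width: 0.0381
```

```bash
python3 -m inch '[0,0,-0.1,0,0,0,0.5, 0,0,0,0,0,0,0.9, 0,0,0,0,0,0,0.9, 0,0,0,0,0,0,1, 0,0,-2,0,0,0,1, 0,0,-3.5,0,0,0,1, 0,0,-3.5,0,0,0,1, 0,0,-3.5,0,0,0,1, -3.45,-2.68,0,0,0,0,1, -3.45,-2.68,0,0,0,0,1, -3.45,-2.68,0,0,0,0,1, -3.45,-2.68,0,0,0,0,1, 0,0,2,0,0,0,1, 0,0,3,0,0,0,1, 0,0,0,0,0,0,1]'
python3 - <<'E'
from h import *
go(.4427,-.1354,.004,-.014)
p,P=cloud("side"); cv2.imwrite("pics/s3.png",cv2.resize(p[130:330,200:400],(500,500))[:,:,::-1])
for c,r in (((.58,-.2425),.05),):
    q=P[near(P,c,r,.035,.14)]; print(q.min(0),q.max(0))
E
```

```text
time_s: 11.1
ee_pos: [0.4429, -0.1326, 0.1369]
eef_rot: [-3.14, 0.003, -0.014]
force: [0.3, -0.1, 0.8]
grip_width: 0.0941
pose [ 0.4429 -0.1326  0.1369] rpy [-3.14e+00  3.00e-03 -1.40e-02] t 11.1 grip 0.0941 F [ 0.3 -0.1  0.8]
tool shift cm [-0.02  0.28 13.29] wz 0.0
[ 0.56175893 -0.26469609  0.03509942] [ 0.60223555 -0.22271491  0.13322104]
```

View pics/s3.png

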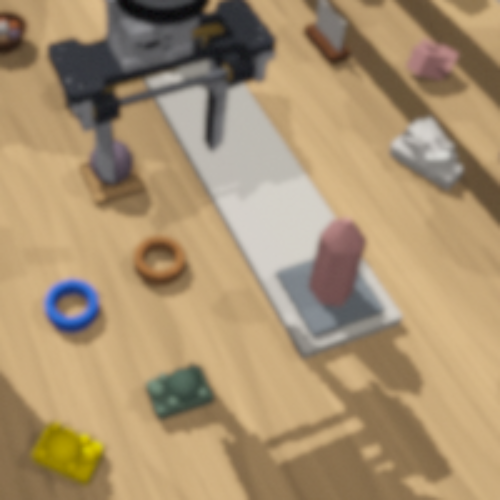

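The tall point stands on the slate at crop (337,265), top at 133 mm as expected. Now the wooden ring at crop (160,260), with a narrower opening to stay clear of the blue one at (72,305).

```bash
python3 -m inch '[0,0.28,3,0,0,0,0.8, 0,0,3,0,0,0,0.8, 0,0,3,0,0,0,0.8, 0,0,2.5,0,0,0,0.8, 0,0,1.4,0,0,0,0.8, 0,0,0.3,0,0,0,0.8, 0,0,0,0,0,0,0.4, 0,0,0,0,0,0,0.4, 0,0,0,0,0,0,0.4, 0,0,0,0,0,0,0.4]' 10; python3 -c "
from h import *
go(.585,-.0425,.019)"
```

```text
time_s: 12.4
ee_pos: [0.4439, -0.1358, 0.0064]
eef_rot: [3.141, -0.0, -0.014]
force: [-0.0, -0.5, 0.2]
grip_width: 0.0396
pose [ 0.4439 -0.1358  0.0064] rpy [ 3.141 -0.    -0.014] t 12.4 grip 0.0396 F [-0.  -0.5  0.2]
tool shift cm [13.98 -9.53 -1.26] wz None
```

Run:
```python
from h import *
a=[]
for n in("top","side"):
    p,P=cloud(n); u,v=(316,211) if n=="top" else (264,236)
    a.append(cv2.resize(p[v-40:v+40,u-40:u+40],(400,400))[:,:,::-1])
    q=P[near(P,(.4427,-.1354),.05,.012,.03)]; print(n,len(q), q.min(0) if len(q) else 0,q.max(0) if len(q) else 0)
cv2.imwrite("pics/b4.png",cv2.hconcat(a)); go(0,0,0)
```

```text
top 0 0 0
side 160 [ 0.41710835 -0.16357856  0.01211401] [ 0.4700335  -0.10947983  0.02910673]
pose [ 0.4438 -0.1358  0.0062] rpy [ 3.142 -0.    -0.014] t 12.5 grip 0.0379 F [-0.2  0.2 -0.5]
tool shift cm [-44.57 -12.96   0.62] wz None
```

View pics/b4.png

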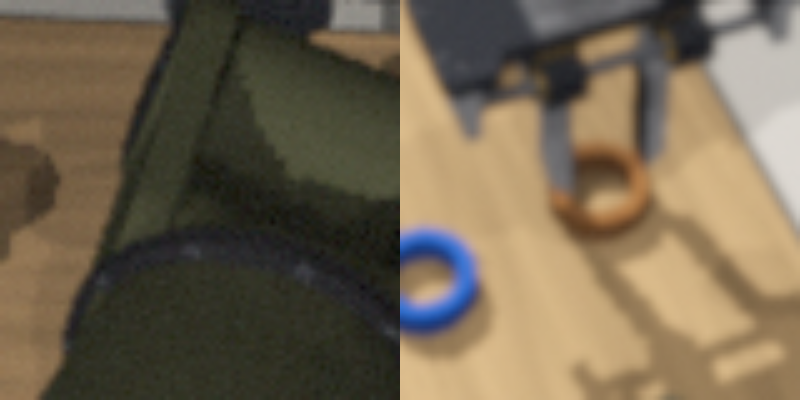

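Run:
```python
from h import *
p,P=cloud("side"); 
q=ctrl.camera_params("side");f=192/np.tan(np.radians(q['vertical_fov'])/2);c=q['camera_from_world']
for X in([.4438,-.1358,.0062],[.4248,-.1358,.006],[.4628,-.1358,.006]):
    y=c@[*X,1]; print('proj',(y[:2]/y[2]*f+[q['cx'],q['cy']]))
for (u,v) in((232,232),(234,228),(255,228),(256,232),(257,235),(273,225),(274,220),(275,225),(275,228)): print(u,v,p[v,u],np.round(P[v,u],4))
# finger-coloured points near TCP
m=near(P,(.4438,-.1358),.07,.01,.09); g=p.astype(int); m&=(abs(g[...,0]-g[...,2])<25)
for z in np.arange(.01,.09,.01):
    s=P[m&(P[...,2]>=z)&(P[...,2]<z+.01)]; print(round(z,3),len(s), np.round([s[:,0].min(),s[:,0].max(),np.median(s[:,1])],3) if len(s) else '')
print(ctrl.get_obs()['grip_width'])
```

```text
proj [263.76339027 234.59627973]
proj [257.00851168 236.97658541]
proj [270.44737491 232.33127718]
232 232 [196 165 121] [ 0.3716 -0.0924  0.0013]
234 228 [198 168 123] [ 3.812e-01 -8.110e-02 -1.000e-04]
255 228 [108 108 110] [ 0.4159 -0.1453  0.0605]
256 232 [114 110 110] [ 0.4186 -0.1447  0.0419]
257 235 [141 101  67] [ 0.4235 -0.139   0.0194]
273 225 [89 86 88] [ 0.4643 -0.1459  0.0487]
274 220 [101 101 104] [ 0.4666 -0.1458  0.0676]
275 225 [122 117 114] [ 0.4709 -0.144   0.043 ]
275 228 [166 142 112] [ 0.4818 -0.1232 -0.0006]
0.01 1 [ 0.438  0.438 -0.118]
0.02 0 
0.03 6 [ 0.419  0.468 -0.144]
0.04 27 [ 0.414  0.471 -0.145]
0.05 25 [ 0.414  0.473 -0.144]
0.06 28 [ 0.414  0.473 -0.144]
0.07 26 [ 0.414  0.473 -0.144]
0.08 27 [ 0.414  0.472 -0.144]
0.037160421451959864
```

```bash
python3 - <<'E'
from h import *
q=ctrl.camera_params("side");f=192/np.tan(np.radians(q['vertical_fov'])/2);c=q['camera_from_world']
for z in (.137,.152,.167): 
    y=c@[.443+.053,-.1406,z,1]; print(z,(y[:2]/y[2]*f+[q['cx'],q['cy']]))
E
python3 -m inch '[0,0,0,0,0,0,0.8, 0,0,0,0,0,0,0.8, 0,0,-2,0,0,0,0.8, 0,0,-2,0,0,0,0.8, 0,0,0,0,0,0,0.8, 0,0,0,0,0,0,0.8]'
python3 - <<'E'
from h import *
p,P=cloud("side"); o=ctrl.get_obs(); e=o['ee_pos']; print(e,o['grip_width'])
g=p.astype(int); m=near(P,e,.075,.01,.12)&(abs(g[...,0]-g[...,2])<25)
for z in np.arange(.02,.1,.005):
    s=P[m&(P[...,2]>=z)&(P[...,2]<z+.005)]; print(round(z,3),len(s), np.round([s[:,0].min(),s[:,0].max(),np.median(s[:,1])],3) if len(s) else '')
E
```

```text
0.137 [285.24105905 196.34564042]
0.152 [285.56254965 192.04591591]
0.167 [285.89244614 187.63376819]
time_s: 13.3
ee_pos: [0.4435, -0.1357, 0.0455]
eef_rot: [-3.141, 0.001, -0.014]
force: [-0.4, -0.3, -0.8]
grip_width: 0.0749
[ 0.4433538  -0.13562246  0.04529237] 0.07531518289291192
0.02 0 
0.025 0 
0.03 0 
0.035 0 
0.04 0 
0.045 0 
0.05 0 
0.055 0 
0.06 0 
0.065 0 
0.07 0 
0.075 5 [ 0.399  0.485 -0.143]
0.08 8 [ 0.396  0.491 -0.144]
0.085 14 [ 0.396  0.491 -0.144]
0.09 12 [ 0.395  0.492 -0.144]
0.095 18 [ 0.395  0.492 -0.144]
```

The fingertips really sit about 25–28 mm above the reported TCP, in three views. The lateral position agrees. I'll go down in small steps watching the force.

```bash
python3 -m inch '[0,0,3,0,0,0,0.8, 0,0,2.0,0,0,0,0.8, 0,0,0.6,0,0,0,0.8, 0,0,0,0,0,0,0.8, 0,0,0,0,0,0,0.8]'
python3 - <<'E'
from h import *
p,P=cloud("side"); o=ctrl.get_obs(); e=o['ee_pos']; print(e,o['grip_width'],o['force'])
g=p.astype(int); m=near(P,e,.075,.005,.12)&(abs(g[...,0]-g[...,2])<25)
for z in np.arange(.005,.05,.005):
    s=P[m&(P[...,2]>=z)&(P[...,2]<z+.005)]; print(round(z,3),len(s), np.round([s[:,0].min(),s[:,0].max(),np.median(s[:,1])],3) if len(s) else '')
E
```

```text
time_s: 13.98
ee_pos: [0.4442, -0.1359, -0.0093]
eef_rot: [3.141, -0.001, -0.014]
force: [-0.6, 0.5, 0.7]
grip_width: 0.075
[ 0.44418623 -0.13592608 -0.0092376 ] 0.07529964542987083 [-0.31869089  0.20322032 -0.25045591]
0.005 0 
0.01 0 
0.015 0 
0.02 6 [ 0.403  0.488 -0.143]
0.025 8 [ 0.397  0.49  -0.144]
0.03 14 [ 0.396  0.49  -0.145]
0.035 12 [ 0.396  0.49  -0.143]
0.04 14 [ 0.396  0.49  -0.145]
0.045 12 [ 0.396  0.489 -0.143]
```

```bash
python3 -m inch '[0,0,0.6,0,0,0,0.8, 0,0,0.4,0,0,0,0.8, 0,0,0,0,0,0,0.8]'; python3 -m inch '[0,0,0.3,0,0,0,0.8, 0,0,0,0,0,0,0.8, 0,0,0,0,0,0,0.45, 0,0,0,0,0,0,0.45, 0,0,0,0,0,0,0.45, 0,0,0,0,0,0,0.45]' 10
python3 - <<'E'
from h import *
p,P=cloud("side"); go(.585,-.0425,.1)
cv2.imwrite("pics/s5.png",cv2.resize(p[196:276,224:304],(400,400))[:,:,::-1])
E
```

```text
time_s: 14.4
ee_pos: [0.4436, -0.1357, -0.0202]
eef_rot: [-3.141, 0.001, -0.014]
force: [-0.8, 0.2, 0.9]
grip_width: 0.0753
time_s: 15.15
ee_pos: [0.4438, -0.1358, -0.0228]
eef_rot: [3.142, -0.0, -0.014]
force: [-0.9, 0.2, 0.8]
grip_width: 0.0544
pose [ 0.4439 -0.1358 -0.0228] rpy [ 3.142 -0.    -0.014] t 15.2 grip 0.054 F [-1.   0.8  1.1]
tool shift cm [ 13.98  -9.53 -12.28] wz None
```

View pics/s5.png

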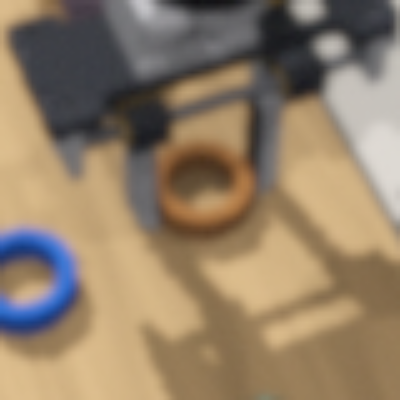

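The ring is held, with jaws at 54 mm on either side of it, crop (205,185).

```bash
python3 -m inch '[0,0,-1,0,0,0,0.45, 0,0,-2.5,0,0,0,0.45, 0,0,-2.5,0,0,0,0.45, 3.5,-2.38,0,0,0,0,0.45, 3.5,-2.38,0,0,0,0,0.45, 3.5,-2.38,0,0,0,0,0.45, 3.48,-2.38,0,0,0,0,0.45, 0,0,0,0,0,0,0.45, 0,0,2,0,0,0,0.45, 0,0,1.7,0,0,0,0.45, 0,0,0,0,0,0,0.45, 0,0,0,0,0,0,0.45]'; python3 -c "
from h import *
go(.585,-.0425,-.0078)"
```

```text
time_s: 16.7
ee_pos: [0.5851, -0.0428, 0.0008]
eef_rot: [3.142, -0.001, -0.014]
force: [0.7, -0.6, -1.0]
grip_width: 0.0546
pose [ 0.5851 -0.0428  0.0008] rpy [ 3.142e+00 -1.000e-03 -1.400e-02] t 16.7 grip 0.0546 F [ 0.7 -0.6 -1. ]
tool shift cm [-0.01 -0.03  0.86] wz None
```

```bash
python3 -m inch '[0,0,0.5,0,0,0,0.45, 0,0,0.3,0,0,0,0.45, 0,0,0.05,0,0,0,0.45, 0,0,0,0,0,0,0.45, 0,0,0,0,0,0,0.45]';  python3 -m inch '[0,0,0.05,0,0,0,0.45, 0,0,0,0,0,0,0.45]'
```

```text
time_s: 17.32
ee_pos: [0.585, -0.0426, -0.008]
eef_rot: [3.142, -0.0, -0.014]
force: [-3.5, -0.7, 5.5]
grip_width: 0.0546
time_s: 17.58
ee_pos: [0.585, -0.0426, -0.0081]
eef_rot: [3.141, -0.0, -0.014]
force: [-4.3, -0.1, 10.7]
grip_width: 0.0546
```

```bash
python3 -m inch '[0,0,-0.1,0,0,0,0.7, 0,0,0,0,0,0,0.85, 0,0,0,0,0,0,0.85, 0,0,-2,0,0,0,1, 0,0,-3,0,0,0,1, 0,0,-3,0,0,0,1, 0,0,-3,0,0,0,1, -3.6,-0.98,0,0,0,0,1, -3.6,-0.98,0,0,0,0,1, -3.6,-0.98,0,0,0,0,1, -3.6,-0.98,0,0,0,0,1, 0,0,0,0,0,0,1, 0,0,0,0,0,0,1]' 15
python3 - <<'E'
from h import *
p,P=cloud("side"); go(.4404,-.0053,-.01)
q=P[near(P,(.585,-.0425),.045,.024,.045)]; print(len(q),rect(q),np.median(q[:,2]))
cv2.imwrite("pics/s6.png",cv2.resize(p[120:260,200:340],(560,560))[:,:,::-1])
E
```

```text
time_s: 19.2
ee_pos: [0.4424, -0.0015, 0.1033]
eef_rot: [3.141, -0.002, -0.014]
force: [0.4, 0.2, -0.8]
grip_width: 0.0941
pose [ 0.4424 -0.0015  0.1029] rpy [ 3.141e+00 -1.000e-03 -1.400e-02] t 19.25 grip 0.0936 F [ 0.6  0.  -0.2]
tool shift cm [-0.2   0.38 11.29] wz None
168 (array([585.7, -42.9]), array([53.4, 50.9]), 64.2) 0.03115866823565283
```

View pics/s6.png

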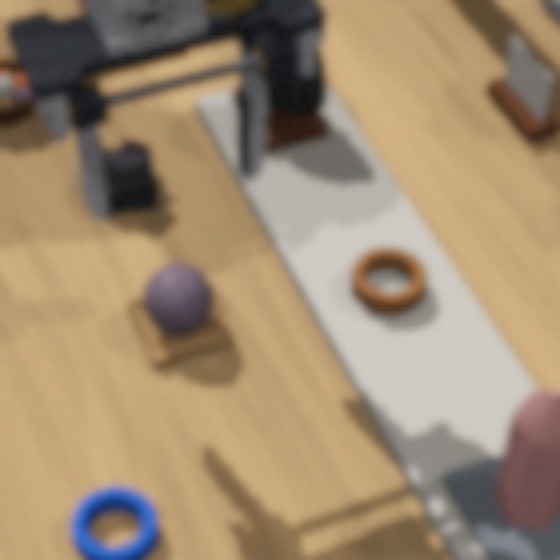

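The ring lies flat mid-board at crop (388,281), measured (585.7, -42.9) mm. The ball sits in its tray at (180,298). Now the ball.

```bash
python3 -m inch '[-0.2,0.38,3,0,0,0,0.9, 0,0,3,0,0,0,0.9, 0,0,2.5,0,0,0,0.9, 0,0,1.8,0,0,0,0.9, 0,0,0.7,0,0,0,0.9, 0,0,0.2,0,0,0,0.9, 0,0,0,0,0,0,0.45, 0,0,0,0,0,0,0.45, 0,0,0,0,0,0,0.45, 0,0,0,0,0,0,0.45]' 20; python3 -m inch '[0,0,0,0,0,0,0.4, 0,0,0,0,0,0,0.4]'
```

```text
time_s: 20.5
ee_pos: [0.4396, -0.0051, -0.0096]
eef_rot: [3.142, -0.0, -0.014]
force: [0.2, 0.2, 0.5]
grip_width: 0.0492
time_s: 20.75
ee_pos: [0.4395, -0.0051, -0.0097]
eef_rot: [3.142, -0.0, -0.014]
force: [0.9, 0.3, 3.5]
grip_width: 0.0487
```

```bash
python3 -m inch '[0,0,-1,0,0,0,0.4, 0,0,-3,0,0,0,0.4, 0,0,-3,0,0,0,0.4, 3.64,0.88,0,0,0,0,0.4, 3.64,0.88,0,0,0,0,0.4, 3.64,0.88,0,0,0,0,0.4, 3.64,0.88,0,0,0,0,0.4, 0,0,0,0,0,0,0.4, 0,0,0,0,0,0,0.4, 0,0,0,0,0,0,0.4]'
python3 - <<'E'
from h import *
go(.585,-.0427,.0094)
p,P=cloud("side"); cv2.imwrite("pics/s7.png",cv2.resize(p[120:260,200:340],(560,560))[:,:,::-1])
E
```

```text
time_s: 22.0
ee_pos: [0.5839, -0.0421, 0.0604]
eef_rot: [-3.142, 0.0, -0.014]
force: [-0.5, -0.8, -1.1]
grip_width: 0.0491
pose [ 0.5839 -0.0421  0.0604] rpy [-3.142  0.    -0.014] t 22.0 grip 0.0491 F [-0.5 -0.8 -1.1]
tool shift cm [0.11 0.06 5.1 ] wz None
```

View pics/s7.png

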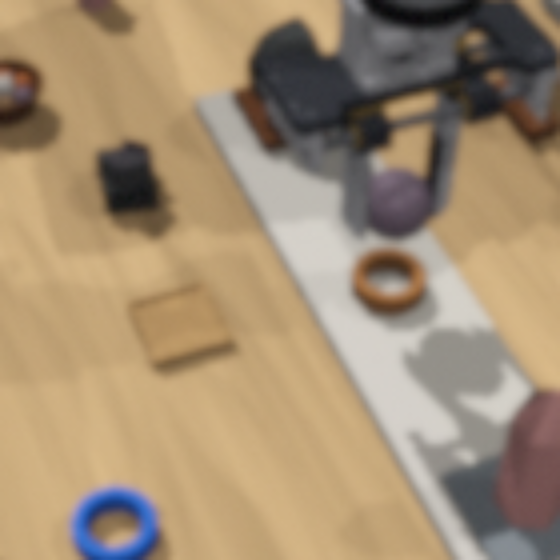

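The ball is held over the ring at crop (398,205). I'll lower it.

```bash
python3 -m inch '[0.11,0.06,2,0,0,0,0.4, 0,0,1.6,0,0,0,0.4, 0,0,0.8,0,0,0,0.4, 0,0,0.4,0,0,0,0.4, 0,0,0.15,0,0,0,0.4, 0,0,0,0,0,0,0.4, 0,0,0,0,0,0,0.4]';python3 -c "
from h import *
go(.585,-.0427,.0094)"
```

```text
time_s: 22.92
ee_pos: [0.5858, -0.043, 0.011]
eef_rot: [3.142, -0.001, -0.014]
force: [-0.7, 0.2, 0.4]
grip_width: 0.0493
pose [ 0.5858 -0.043   0.011 ] rpy [ 3.142e+00 -1.000e-03 -1.400e-02] t 22.93 grip 0.0493 F [-0.7  0.2  0.4]
tool shift cm [-0.08 -0.03  0.16] wz None
```

```bash
python3 -m inch '[-0.04,-0.02,0.1,0,0,0,0.4, 0,0,0,0,0,0,0.4, 0,0,0,0,0,0,0.56, 0,0,0,0,0,0,0.6, 0,0,0,0,0,0,0.8, 0,0,0,0,0,0,0.9, 0,0,-2,0,0,0,0.9, 0,0,-3,0,0,0,1, 0,0,-3,0,0,0,1, 0,0,-3.5,0,0,0,1, 0,0,-2,0,0,0,1, 0,0,0,0,0,0,1]'
python3 - <<'E'
from h import *
from scipy.optimize import least_squares
p,P=cloud("side"); go(.511,.3835,.03,-.396)
q=P[near(P,(.585,-.0425),.024,.053,.09)]
s=least_squares(lambda v:np.linalg.norm(q-v,axis=1)-.025,[.585,-.0425,.05]); print('ball',np.round(s.x,4),len(q))
E
```

```text
time_s: 24.42
ee_pos: [0.5858, -0.0428, 0.1458]
eef_rot: [3.141, -0.002, -0.014]
force: [-0.9, -0.4, 0.3]
grip_width: 0.0938
pose [ 0.5852 -0.0428  0.1444] rpy [ 3.141 -0.    -0.014] t 24.48 grip 0.0941 F [ 0.5 -0.1 -0.6]
tool shift cm [ -8.02 -42.52  11.44] wz 0.382
ball [ 0.5868 -0.0418  0.0489] 190
```

```bash
python3 -m inch '[-1,-5.3,0,0,0,0,1, -1,-5.3,0,0,0,0,1, -1,-5.3,0,0,0,0,1, -1,-5.3,0,0,0,0,1, -1,-5.3,0,0,0,0,1, -1,-5.3,0,0,0,0,1, -1,-5.3,0,0,0,0,1, -1,-5.3,0,0,0,0,1, 0,0,0,0,0,0.127,1, 0,0,0,0,0,0.127,1, 0,0,0,0,0,0.128,1, 0,0,0,0,0,0,1]'
python3 - <<'E'
from h import *
go(.511,.3845,-.013,-.396)
p,P=cloud("side"); a=cv2.resize(p[80:180,180:280],(400,400))[:,:,::-1]
p,P=cloud("top"); b=cv2.resize(p[140:220,60:140],(400,400))[:,:,::-1]
cv2.imwrite("pics/b8.png",cv2.hconcat([a,b]))
E
```

```text
time_s: 25.98
ee_pos: [0.5108, 0.3821, 0.1431]
eef_rot: [3.14, 0.001, -0.395]
force: [0.2, 0.3, 0.0]
grip_width: 0.0941
pose [0.5108 0.3821 0.1431] rpy [ 3.14e+00  1.00e-03 -3.95e-01] t 25.98 grip 0.0941 F [0.2 0.3 0. ]
tool shift cm [-0.07 -0.23 15.61] wz 0.001
```

View pics/b8.png

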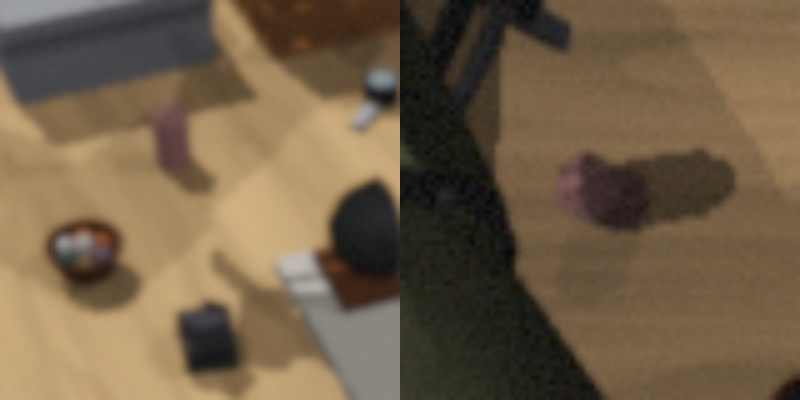

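The short crystal stands free at crop (172,138) in the side view, so I'll descend onto it.

```bash
python3 -m inch '[-0.05,-0.15,4,0,0,0,1, 0,0,4,0,0,0,1, 0,0,3.5,0,0,0,1, 0,0,2.5,0,0,0,1, 0,0,1.2,0,0,0,1, 0,0,0.4,0,0,0,1, 0,0,0,0,0,0,0.3, 0,0,0,0,0,0,0.2, 0,0,0,0,0,0,0.2, 0,0,0,0,0,0,0.2, 0,0,0,0,0,0,0.2, 0,0,0,0,0,0,0.2]' 15
python3 - <<'E'
from h import *
go(.5827,-.1425,0,-.02)
p,P=cloud("side"); a=cv2.resize(p[80:160,180:260],(400,400))[:,:,::-1]
cv2.imwrite("pics/s9.png",a)
E
```

```text
time_s: 27.58
ee_pos: [0.5113, 0.3839, -0.0113]
eef_rot: [-3.142, -0.0, -0.396]
force: [0.6, -0.3, 0.7]
grip_width: 0.0379
pose [ 0.5113  0.3839 -0.0113] rpy [-3.142 -0.    -0.396] t 27.57 grip 0.0379 F [ 0.6 -0.3  0.7]
tool shift cm [26.89 45.81 -1.13] wz -0.376
```

View pics/s9.png

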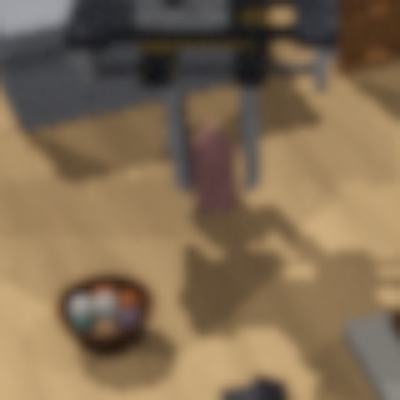

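Still closing, with the crystal between the fingers. I'll let them finish.

```bash
python3 -m inch '[0,0,0,0,0,0,0.2, 0,0,0,0,0,0,0.2, 0,0,0,0,0,0,0.2, 0,0,0,0,0,0,0.2]'; python3 -m inch '[0,0,0,0,0,0,0.2, 0,0,0,0,0,0,0.2]'
```

```text
time_s: 28.12
ee_pos: [0.5112, 0.3839, -0.0114]
eef_rot: [3.142, 0.0, -0.396]
force: [-0.4, 0.4, 0.4]
grip_width: 0.0299
time_s: 28.38
ee_pos: [0.5112, 0.3839, -0.0114]
eef_rot: [3.142, 0.0, -0.396]
force: [-0.7, 0.1, -0.0]
grip_width: 0.03
```

```bash
python3 -m inch '[0,0,-1,0,0,0,0.2, 0,0,-3,0,0,0,0.2, 0,0,-4,0,0,0,0.2, 0,0,-4,0,0,0,0.2, 0,0,-3,0,0,-0.125,0.2, 0,0,0,0,0,-0.125,0.2, 0,0,0,0,0,-0.125,0.2, 0,0,0,0,0,0,0.2]'; python3 -c "
from h import *
go(.5827,-.1425,.14,-.02)"
```

```text
time_s: 29.38
ee_pos: [0.5113, 0.3839, 0.1392]
eef_rot: [-3.141, -0.0, -0.022]
force: [0.7, 0.7, -1.2]
grip_width: 0.0297
pose [0.5113 0.3839 0.1392] rpy [-3.141 -0.    -0.022] t 29.38 grip 0.0297 F [ 0.7  0.7 -1.2]
tool shift cm [ 8.28 52.47 -0.08] wz -0.002
```

```bash
python3 -m inch '[0.83,5.25,0,0,0,0,0.2, 0.83,5.25,0,0,0,0,0.2, 0.83,5.25,0,0,0,0,0.2, 0.83,5.25,0,0,0,0,0.2, 0.83,5.25,0,0,0,0,0.2, 0.83,5.25,0,0,0,0,0.2, 0.83,5.25,0,0,0,0,0.2, 0.83,5.25,0,0,0,0,0.2, 0.83,5.25,0,0,0,0,0.2, 0.83,5.22,0,0,0,0,0.2, 0,0,0,0,0,0,0.2, 0,0,0,0,0,0,0.2, 0,0,0,0,0,0,0.2]'
python3 - <<'E'
from h import *
go(.5827,-.1425,.0036,-.02)
p,P=cloud("side"); cv2.imwrite("pics/s10.png",cv2.resize(p[120:280,220:380],(480,480))[:,:,::-1])
E
```

```text
time_s: 31.0
ee_pos: [0.5833, -0.1413, 0.1389]
eef_rot: [-3.142, -0.0, -0.021]
force: [0.1, -0.3, -1.6]
grip_width: 0.0298
pose [ 0.5833 -0.1413  0.1389] rpy [-3.142 -0.    -0.021] t 31.0 grip 0.0298 F [ 0.1 -0.3 -1.6]
tool shift cm [-0.06  0.12 13.53] wz -0.001
```

View pics/s10.png

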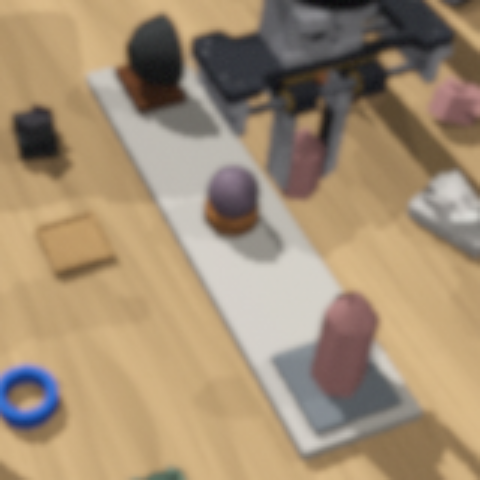

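The ball is seated on the ring at crop (232,195), the tall point stands at (345,345), and the short point is held upright at (305,165). I'll lower it.

```bash
python3 -m inch '[-0.06,0.12,4,0,0,0,0.2, 0,0,4,0,0,0,0.2, 0,0,3,0,0,0,0.2, 0,0,1.3,0,0,0,0.2, 0,0,0.6,0,0,0,0.2, 0,0,0.4,0,0,0,0.2, 0,0,0.15,0,0,0,0.2, 0,0,0,0,0,0,0.2, 0,0,0,0,0,0,0.2]';  python3 -m inch '[0,0,0.07,0,0,0,0.2, 0,0,0,0,0,0,0.2, 0,0,0,0,0,0,0.2]'
```

```text
time_s: 32.17
ee_pos: [0.5828, -0.1437, 0.0045]
eef_rot: [3.141, -0.001, -0.021]
force: [0.0, 0.6, -1.8]
grip_width: 0.0302
time_s: 32.55
ee_pos: [0.5828, -0.1437, 0.0036]
eef_rot: [3.141, -0.0, -0.021]
force: [0.2, 0.2, 0.4]
grip_width: 0.0299
```

```bash
python3 -m inch '[0,0,0.04,0,0,0,0.2, 0,0,0,0,0,0,0.2, 0,0,0,0,0,0,0.38, 0,0,0,0,0,0,0.5, 0,0,0,0,0,0,0.8, 0,0,0,0,0,0,0.8, 0,0,-2,0,0,0,0.8, 0,0,-4,0,0,0,1, 0,0,-4,0,0,0,1, 0,0,-4,0,0,0,1, -3.6,2.8,0,0,0,0,1, -3.6,2.8,0,0,0,0,1, -3.6,2.8,0,0,0,0,1, -3.6,2.8,0,0,0,0,1, -3.6,2.7,0,0,0,0,1]'; python3 -m inch '[0,0,0,0,0,0.18,1, 0,0,0,0,0,0.18,1, 0,0,0,0,0,0.18,1, 0,0,0,0,0,0.18,1, 0,0,0,0,0,0.18,1, 0,0,0,0,0,0.18,1, 0,0,0,0,0,0.18,1, 0,0,0,0,0,0.18,1, 0,0,0,0,0,0.18,1, 0,0,0,0,0,0,1]' 15
python3 - <<'E'
from h import *
go(.4006,-.279,-.022,-1.641)
p,P=cloud("side"); cv2.imwrite("pics/s11.png",cv2.resize(p[180:340,220:380],(480,480))[:,:,::-1])
q=P[near(P,(.4006,-.279),.05,.008,.02)]; print('tort base',rect(q))
q=P[near(P,(.5827,-.1425),.03,.02,.1)]; print('short',q.min(0),q.max(0),rect(q))
E
```

```text
time_s: 34.42
ee_pos: [0.3986, -0.2797, 0.1446]
eef_rot: [3.14, -0.001, -0.021]
force: [0.2, 0.1, -0.1]
grip_width: 0.094
time_s: 35.67
ee_pos: [0.3999, -0.2789, 0.1442]
eef_rot: [-3.14, -0.001, -1.64]
force: [0.0, 0.6, -0.6]
grip_width: 0.0938
pose [ 0.3999 -0.2789  0.1442] rpy [-3.14e+00 -1.00e-03 -1.64e+00] t 35.67 grip 0.0938 F [ 0.   0.6 -0.6]
tool shift cm [ 1.000e-02 -7.000e-02  1.662e+01] wz 0.001
tort base (array([ 401.7, -280.2]), array([37.2, 56.8]), 86.4)
short [ 0.56728579 -0.16049074  0.02002626] [ 0.59991373 -0.12955752  0.07804607] (array([ 583.9, -145.2]), array([28.8, 33.9]), 72.4)
```

View pics/s11.png

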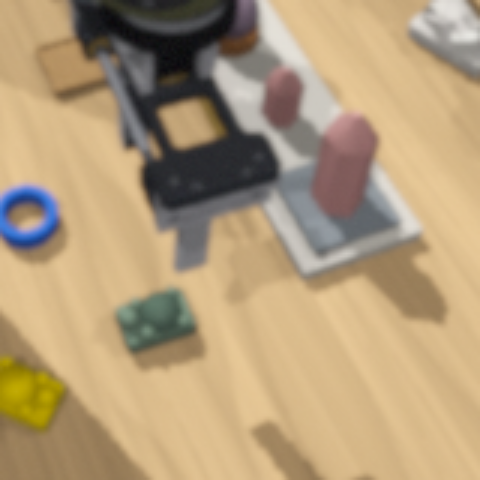

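The short point stands at crop (283,97). The green tortoise is at (157,318), with the yellow one at (20,392) clear of the fingers. I'll grasp the green one.

```bash
python3 -m inch '[0,-0.05,4,0,0,0,0.75, 0,0,4,0,0,0,0.75, 0,0,4,0,0,0,0.75, 0,0,2.5,0,0,0,0.75, 0,0,1.2,0,0,0,0.75, 0,0,0.6,0,0,0,0.75, 0,0,0.3,0,0,0,0.75, 0,0,0,0,0,0,0.75, 0,0,0,0,0,0,0.3, 0,0,0,0,0,0,0.25, 0,0,0,0,0,0,0.25, 0,0,0,0,0,0,0.25, 0,0,0,0,0,0,0.25, 0,0,0,0,0,0,0.25, 0,0,0,0,0,0,0.25]' 15; python3 -m inch '[0,0,0,0,0,0,0.25, 0,0,0,0,0,0,0.25]'
```

```text
time_s: 37.6
ee_pos: [0.4003, -0.2789, -0.0229]
eef_rot: [-3.141, -0.0, -1.641]
force: [0.0, 0.2, 2.0]
grip_width: 0.0362
time_s: 37.85
ee_pos: [0.4002, -0.2788, -0.0229]
eef_rot: [3.142, -0.0, -1.641]
force: [-0.9, -0.5, 3.0]
grip_width: 0.0359
```

```bash
python3 -m inch '[0,0,-1,0,0,0,0.25, 0,0,-3,0,0,0,0.25, 0,0,-4,0,0,0,0.25, 0,0,-4,0,0,0,0.25, 0,0,-4.5,0,0,0,0.25, 0,0,0,0,0,-0.18,0.25, 0,0,0,0,0,-0.18,0.25, 0,0,0,0,0,-0.18,0.25, 0,0,0,0,0,-0.18,0.25, 0,0,0,0,0,-0.18,0.25, 0,0,0,0,0,-0.18,0.25, 0,0,0,0,0,-0.18,0.25, 0,0,0,0,0,-0.18,0.25, 0,0,0,0,0,-0.18,0.25]'; python3 -m inch '[2.58,-4.86,0,0,0,0,0.25, 2.58,-4.86,0,0,0,0,0.25, 2.58,-4.86,0,0,0,0,0.25, 2.58,-4.86,0,0,0,0,0.25, 2.58,-4.86,0,0,0,0,0.25, 2.58,-4.86,0,0,0,0,0.25, 2.58,-4.86,0,0,0,0,0.25, 0,0,0,0,0,0,0.25, 0,0,0,0,0,0,0.25, 0,0,0,0,0,0,0.25]'
python3 - <<'E'
from h import *
go(.588,.0575,-.0079,-.02)
p,P=cloud("side"); cv2.imwrite("pics/s12.png",cv2.resize(p[90:250,200:360],(480,480))[:,:,::-1])
E
```

```text
time_s: 39.6
ee_pos: [0.4001, -0.2787, 0.1425]
eef_rot: [-3.142, -0.0, -0.015]
force: [-1.2, 0.4, -1.2]
grip_width: 0.0356
time_s: 40.85
ee_pos: [0.5876, 0.0565, 0.1424]
eef_rot: [3.141, -0.0, -0.022]
force: [0.3, 0.6, -0.8]
grip_width: 0.0359
pose [0.5876 0.0565 0.1424] rpy [ 3.141 -0.    -0.022] t 40.85 grip 0.0359 F [ 0.3  0.6 -0.8]
tool shift cm [ 0.03 -0.11 15.03] wz -0.002
```

View pics/s12.png

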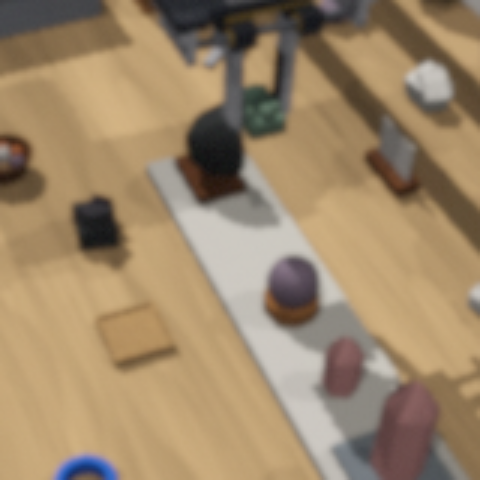

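The tortoise is held level at crop (262,110). The ball at (292,290) and the points at (343,367) and (408,430) stand undisturbed. I'll lower it.

```bash
python3 -m inch '[0.03,-0.1,4,0,0,0,0.25, 0,0,4,0,0,0,0.25, 0,0,3.5,0,0,0,0.25, 0,0,2,0,0,0,0.25, 0,0,0.8,0,0,0,0.25, 0,0,0.5,0,0,0,0.25, 0,0,0.2,0,0,0,0.25, 0,0,0,0,0,0,0.25, 0,0,0,0,0,0,0.25]';  python3 -m inch '[0,0,0.05,0,0,0,0.25, 0,0,0,0,0,0,0.25, 0,0,0,0,0,0,0.25]'
```

```text
time_s: 42.02
ee_pos: [0.5885, 0.0585, -0.0075]
eef_rot: [-3.142, -0.001, -0.021]
force: [0.0, 0.0, -1.5]
grip_width: 0.0356
time_s: 42.4
ee_pos: [0.5885, 0.0585, -0.0079]
eef_rot: [-3.142, -0.001, -0.021]
force: [-2.9, -0.8, 7.1]
grip_width: 0.036
```

Contact. I'll release, retreat and check everything.

```bash
python3 -m inch '[0,0,-0.05,0,0,0,0.25, 0,0,0,0,0,0,0.44, 0,0,0,0,0,0,0.6, 0,0,0,0,0,0,0.8, 0,0,0,0,0,0,0.8, 0,0,-2,0,0,0,0.8, 0,0,-4,0,0,0,0.8, 0,0,-4,0,0,0,1, 0,0,-5,0,0,0,1, 0,0,-3,0,0,0,1, -3.5,-4,0,0,0,0,1, -3.5,-4,0,0,0,0,1, -3.5,-4,0,0,0,0,1, -3.5,-4,0,0,0,0,1, -1,-5,0,0,0,0,1, 0,-5,0,0,0,0,1, 0,-5,0,0,0,0,1, 0,-5,0,0,0,0,1, 0,0,0,0,0,0,1]'
python3 - <<'E'
from h import *
from scipy.optimize import least_squares
go(.45,.3,.18)
a=[]
for n in("top","side"):
    p,P=cloud(n)
    a.append(cv2.resize(p[100:300,80:440] if n=="top" else p[90:290,130:490],(720,400)))
    b=P[125:178,175:382].reshape(-1,3) if n=="top" else P[130:290,230:370].reshape(-1,3); b=b[(b[:,2]>.01)&(b[:,2]<.02)&(b[:,0]>.5)&(b[:,1]>-.31)]; print(n,'board',rect(b))
    for k,c,r,z0,z1 in(("tall",(.580,-.2425),.035,.045,.1),("short",(.5827,-.1425),.03,.025,.055),("tort",(.588,.0575),.045,.023,.045),("ring",(.585,-.0425),.035,.022,.03),("slate",(.58,-.2425),.058,.02,.025),("bowl",(.397,.271),.05,.008,.06),("rock",(.453,.142),.045,.008,.06)):
        q=P[near(P,c,r,z0,z1)]; print(n,k,len(q),rect(q), 'zmax',round(P[near(P,c,r,z0,.2)][:,2].max(),3))
    q=P[near(P,(.585,-.0425),.024,.053,.09)]
    s=least_squares(lambda v:np.linalg.norm(q-v,axis=1)-.025,[.585,-.0425,.05]); print('ball',np.round(s.x,4))
cv2.imwrite("pics/final.png",cv2.resize(cv2.vconcat(a),(540,600))[:,:,::-1])
E
```

```text
time_s: 44.78
ee_pos: [0.445, 0.4239, 0.1727]
eef_rot: [-3.141, -0.0, -0.018]
force: [0.3, 0.1, 0.8]
grip_width: 0.0939
pose [0.445  0.4239 0.1727] rpy [-3.141 -0.    -0.018] t 44.77 grip 0.0939 F [0.3 0.1 0.8]
tool shift cm [ 0.72 12.38 -0.73] wz None
top board (array([584.3, -41.4]), array([499.9, 110.9]), 88.5)
top tall 117 (array([ 575. , -232.3]), array([43.7, 20.1]), 27.4) zmax 0.137
top short 31 (array([ 571.1, -134.7]), array([29.5,  8.7]), 58.2) zmax 0.079
top tort 293 (array([598.5,  59.9]), array([60.4, 53.3]), 1.6) zmax 0.052
top ring 21 (array([568.6, -39. ]), array([50.9, 21. ]), 82.8) zmax 0.077
top slate 496 (array([ 576.9, -240.3]), array([80., 84.]), 88.1) zmax 0.137
top bowl 552 (array([395. , 273.2]), array([61.8, 64.8]), 1.1) zmax 0.037
top rock 390 (array([453.1, 142.7]), array([52.5, 43.8]), 77.9) zmax 0.045
ball [ 0.5846 -0.0413  0.049 ]
side board (array([667.7, -45.6]), array([499.1, 274.2]), 88.4)
side tall 255 (array([ 576.4, -251.1]), array([21.1, 43.4]), 58.0) zmax 0.132
side short 98 (array([ 579.8, -149.8]), array([16. , 34.2]), 57.3) zmax 0.078
side tort 161 (array([589.8,  56.5]), array([54.9, 36.6]), 87.9) zmax 0.048
side ring 37 (array([577.4, -56.8]), array([21.9, 51.2]), 56.8) zmax 0.078
side slate 515 (array([ 580.6, -242.9]), array([80.8, 80.4]), 88.3) zmax 0.132
side bowl 242 (array([396.8, 270.3]), array([63.6, 63. ]), 35.3) zmax 0.036
side rock 217 (array([455., 141.]), array([55.4, 44. ]), 77.4) zmax 0.044
ball [ 0.5868 -0.0416  0.049 ]
```

View pics/final.png

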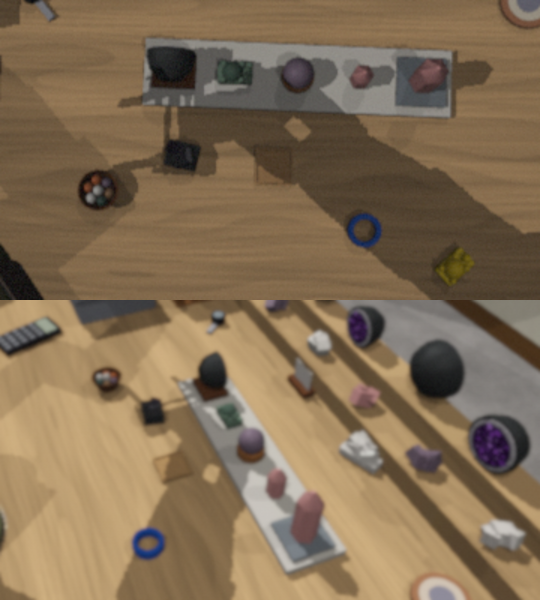

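The row is complete: geode, tortoise at (233,71), ball on ring at (297,75), short point at (361,76), tall point on the slate at (428,75). The bowl and rock are unmoved. I'll hand in.

```bash
python3 -c "
from station import ctrl
print(ctrl.get_obs()['time_s'],ctrl.hand_in())"
```

```text
the job is handed in; nothing more can be done
44.875 None
```

The row is laid out and handed in at 44.9 s of the 128 s allowed. I placed the pieces in the order asked: tall point, wooden ring, ball, short point, green tortoise. No force reading passed about 12 N.

**Last checks**
- **Ball and ring:** the ball is seated on the ring about 1 mm from the board's middle, with its centre at 49 mm against the 50 mm expected.
- **Tall point:** it stands upright, about 1 mm from the middle of the slate.
- **Short point and tortoise:** each is within about 2 mm of its spot, and the tortoise stands with its long side along the row.
- **Bystanders:** the bowl and rock are where they were to within about 1 mm. The blue ring and yellow tortoise were not touched.

**What failed or disagreed**
- **First ring grasp:** the jaws closed on nothing. The camera showed the fingertips about 25 mm higher than the reported TCP, so I allowed for that in every later grasp.
- **Tall point grip:** it was therefore held higher than I planned, but it held well.
- **Cameras:** the two differ from each other by about 2 mm in x and 1 mm in y, so I used their average.
- **Final position fits:** those for the two points and the ring were partial because the views hid part of them. I rely there on the release poses, the earlier fits and the pictures.

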